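Make up two column-change kits

TASK

Make up the two column-change kits from the row of parts just behind the trays: the longer tray, with three holders, gets the long column, the small cap for its eluent flask and the amber bottle of its standard; the shorter tray, with two holders, gets the short column and the large cap for its flask. Lay each column in its cradle, level on both saddles and midway between the end stops, and stand caps and bottle upright and fully down in the round holders made for them. Leave the beaker, the spanner and the timer where they are.

Things in the scene. Friction and masses are not known exactly. Their poses are not given: they have to be found in the camera images.
- long_tray: Longer pale tray, fixed; mm: 122 (x) x 186 (y), rim 10 high. Origin: centre of underside, z up. Cradle along y at x -34, y 0: two saddles at y +-43, beds 12 above bench, cheeks 21 apart, flared, tops 24; end stops at y +-77; open between down to 6. Small-cap collar at (26, -45): bore 46, top 13. Bottle collar at (26, 45): bore 43, top 28. Both flared 4 to 5 a side; tray floor 4 above bench.
- short_tray: Shorter pale tray, fixed; mm: 122 (x) x 154 (y), rim 10 high. Origin: centre of underside, z up. Cradle along y at x -34, y 0: two saddles at y +-34, beds 12 above bench, cheeks 21 apart, flared, tops 24; end stops at y +-62; open between down to 6. Large-cap collar at (24, 0): bore 57, flared to 65, top 13 above bench; tray floor 4 above bench.
- long_column: The longer separation column: a straight rod lying flat, 142 mm long, 17 mm wide and high, brown tube with dark end fittings, about 90 g. Origin: under its middle, at its underside; y along its length, z up. Either end may point either way in the cradle. Grasp across the middle (16 mm wide there).
- short_column: The shorter separation column: like the long one but 112 mm long, cream with brown end fittings, about 90 g. Origin: under its middle, at its underside; y along its length, z up. Either way round is right. Grasp across the middle (16 mm wide there).
- large_cap: The larger grey-white ribbed bottle cap: a disc 49 mm in diameter, 26 mm high. Origin: centre of its underside, z up. Grasp across the ribs.
- small_cap: The smaller white ribbed bottle cap: a disc 38 mm in diameter, 20 mm high. Origin: centre of its underside, z up. Grasp across the ribs.
- amber_bottle: Small amber glass bottle with a black screw cap, standing: body 36 mm in diameter up to 64 mm, cap 20 mm in diameter, 79 mm high in all, about 100 g. Origin: centre of its underside, z up. Grasp the body.
- beaker: Bystander: clear beaker, 62 mm in diameter, 76 mm high, standing to the left of the parts; origin centre of its underside. Not to be moved.
- spanner: Bystander: steel combination spanner, 164 mm long, lying behind the parts; origin under its middle. Not to be moved.
- timer: Bystander: small white lab timer, 62 mm square, 19 mm high, lying to the left of the trays; origin centre of its underside. Not to be moved.
Not all that is in view belongs to the job. Leave any blue, green or red look-alike of the large_cap alone.

How it is judged (in metres and radians):
At the end, for the whole second after the job is handed in: Each column lies in its cradle (8 mm across, 10 mm lengthwise, 0.15 rad), the small cap and the bottle stand in their holders in the longer tray, the large cap in its holder in the shorter (8 mm), all within 4 mm of bed or floor height, level or upright to 0.12 rad, at rest (x of long_column in the frame of long_tray between -0.042 and -0.026 m and y of long_column in the frame of long_tray between -0.01 and 0.01 m and z of long_column in the frame of long_tray between 0.008 and 0.016 m and angle between each of long_column, small_cap, amber_bottle, short_column, large_cap's own z axis and vertical below 0.12 rad and angle between the y axis of long_column and the y axis of long_tray, either way round below 0.15 rad and linear speed of each of long_column, small_cap, amber_bottle, short_column, large_cap below 0.02 m/s and x of small_cap in the frame of long_tray between 0.018 and 0.034 m and y of small_cap in the frame of long_tray between -0.053 and -0.037 m and z of small_cap in the frame of long_tray between 0 and 0.008 m and x of amber_bottle in the frame of long_tray between 0.018 and 0.034 m and y of amber_bottle in the frame of long_tray between 0.037 and 0.053 m and z of amber_bottle in the frame of long_tray between 0 and 0.008 m and x of short_column in the frame of short_tray between -0.042 and -0.026 m and y of short_column in the frame of short_tray between -0.01 and 0.01 m and z of short_column in the frame of short_tray between 0.008 and 0.016 m and angle between the y axis of short_column and the y axis of short_tray, either way round below 0.15 rad and x of large_cap in the frame of short_tray between 0.016 and 0.032 m and y of large_cap in the frame of short_tray between -0.008 and 0.008 m and z of large_cap in the frame of short_tray between 0 and 0.008 m); the robot touches nothing.
It fails at once if the beaker was moved by more than 15 mm (distance of beaker from where it was at the start of the episode above 0.015 m).
It fails at once if the spanner was moved by more than 15 mm (distance of spanner from where it was at the start of the episode above 0.015 m).
It fails at once if the timer was moved by more than 15 mm (distance of timer from where it was at the start of the episode above 0.015 m).
It also fails if it takes over 141 s, if anything falls off the work surface, if the arm or the gripper's body presses on something with over 40 N, if the wrist force passes 120 N, or if a joint passes its speed limit or range.

ROBOT

A 6-joint arm with a two-finger parallel gripper is mounted at the origin on a cart in front of the work surface, level with it; the furniture and walls round the work are solid. World frame = base frame: x ahead of the robot, y to its left, z up, the work surface at z = 0. Lengths are in mm, angles in rad, forces in N, time in s.
With the tool pointing down it reaches from about 300 to 775 mm from the base axis. Payload 14.6 kg.
Tool frame: the origin (TCP) lies between the finger pads; the fingertips stand manip.tip_reach ahead of it and the grasp point (between the pads) lies 5 mm behind it (manip.tip_reach is the distance from the TCP to the fingertips, in mm); z points along the fingers, y is the line along which they close (so a half turn about z gives the same grasp; the last joint's range is limited). The gripper opens to 94 mm and grips with 3 to 60 N. Pads are 16 mm wide; open, the fingers measure 119 mm over their backs; the gripper's body (75 mm by 177 mm) begins 78 mm behind the grasp point.
Start: joints at [-1.387, 0.3, 1.521, -0, 1.321, -0.067], TCP at [136.492, -532.784, 219.446] pointing down, gripper open.
Joint ranges: [-3.03, 3.03], [-0.79, 2.21], [0.23, 2.52], [-1.04, 4.18], [0, 3.07], [-2.55, 2.55]. Speed limits (rad/s): [2.22, 2.22, 2.57, 3.14, 3.14, 3.14].

INTERFACE

Orientations are given as [roll, pitch, yaw] about the fixed x, y, z axes, in that order (R = Rz(yaw) Ry(pitch) Rx(roll)).
In Python, from cell import manip gives the robot as it stands. The module is installed in compiled form; this text tells all that it offers.
- The arm moves only by the shell command python3 -m creep 'ROWS' [FORCE]. ROWS is JSON, a list of rows, each a list of 3 entries, a list of its own where there are three numbers: the opening, from -1 (shut) to 1 (fully open), then the shift along the tool's x, y, z in cm, then the turn about the tool's z in units of 5 degrees (1.0 is 5 degrees). In form: [[grip, [tx, ty, tz], roll], ...]. A call has 1 to 12 rows; each row is the pose to reach, as a shift and turn from the pose commanded when the call began, along the tool's axes at that moment; what a row does not reach only later rows make up. A row lasts 1/10 s, in which the tool goes at most 50 mm and 8.59 degrees, less where a joint would pass 70% of its speed; a pose out of reach is approached as far as the arm can. A call with a gripper value outside its range is refused whole. The fingers move at their own pace and stop on an object; FORCE is the grip in N (left out, the last holds). Time passes only in rows, so rows that repeat a pose let the fingers close. It gives the time, the measured TCP pose, the force, the opening and the grip force at its end, in the units of the state.
- manip.read_state(): the state, without advancing time (a new reading comes with each control period).
- manip.camera(name): name is "scene" or "top" or "wrist"; returns the picture (420x560x3 uint8, red, green, blue); there is no depth.
- manip.camera_params(name): a dict with "fovy" (degrees; the focal length in pixels is half the picture's height over the tangent of half this angle, whatever the lens; pixels are square), "cx", "cy" (the principal point, pixels), "origin" and "attitude" of the camera in the world. Camera axes: x right, y down, z forward; pixel columns grow to the right and rows downward; lengths in mm; the calibration is good to about 2 mm. A picture is of the moment at which its call begins: read the wrist's pose just before it. camera_params takes no time and is no camera call; for the wrist camera it gives the pose at the moment of the call.
- manip.sign_off(): hands the job in; it is judged then, once.
The state is a dict: "clock": time; "joints": joint angles; "qd": joint speeds; "effort": joint torques, N m; "eef_pos": TCP position; "eef_rot": TCP orientation; "wrist_force": force on the tool from outside, world axes, zero at the start; "moment": the same for the moment, N m; "finger_gap": finger opening in mm; "finger_force": force on a finger pad.
Only numpy, scipy, OpenCV 4.12 (cv2) and the standard library are available. Lean on these libraries where they do the work, as an engineer would, in place of code of your own. Each camera call takes 0.05 s, during which the arm holds its last target. There are 200 camera calls.

## Working session

There is one attempt and no reset: what is moved stays moved. The work goes in short steps, Python scripts to look and compute and a shell command to move; the robot and the scene stay as the last step left them, time stands still between calls to the robot, and variables do not carry over. Pictures are saved under pics/ and viewed, at most 14 in all, crops included, and the job is handed in when it is done.

```bash
mkdir -p pics; python3 - <<'E'
from cell import manip
import cv2
for n in("top","scene"):
    cv2.imwrite(f"pics/{n}0.png",manip.camera(n)[:,:,::-1]); print(n,manip.camera_params(n))
print(manip.tip_reach,manip.read_state(), manip.camera_params("wrist"))
E
```

```text
top {'fovy': 57.44874464945727, 'cx': 282.00465899265157, 'cy': 209.05187835898778, 'origin': array([542.82689174, 135.06368487, 983.88267318]), 'attitude': array([-3.06277407e+00,  1.03022511e-03, -1.58426242e+00])}
scene {'fovy': 56.98415032352219, 'cx': 279.21936500662116, 'cy': 202.27605064084054, 'origin': array([-197.46712928,  704.2466732 ,  637.283713  ]), 'attitude': array([-2.09563992, -0.01833063, -2.18291547])}
14.0 {'clock': 0.1, 'joints': array([-1.38657251e+00,  3.00422731e-01,  1.52151987e+00, -2.12277317e-05,
        1.32068263e+00, -6.66056416e-02]), 'qd': array([ 0.00163801, -0.00145013, -0.00123085, -0.00044177, -0.00056525,
        0.00090555]), 'effort': array([ 9.48031011e-04, -5.32642365e+01, -3.53283298e+01,  7.09566800e-02,
        2.34782853e-02, -4.16385399e-05]), 'eef_pos': array([ 136.46317563, -532.57692587,  218.93874371]), 'eef_rot': array([-3.14056100e+00, -4.82080678e-05,  2.50834694e-01]), 'wrist_force': array([ 0.25662797, -0.47462782, -0.24431558]), 'moment': array([ 0.04955222, -0.00706962, -0.02951516]), 'finger_force': 0.0, 'finger_gap': 94.15352250762507} {'fovy': 71.77163066062023, 'cx': 281.22484049018925, 'cy': 209.96724393286507, 'origin': array([ 215.36057927, -512.75450806,  384.15195288]), 'attitude': array([ 2.85627528e+00,  1.17233591e-03, -1.32074063e+00])}
```

View pics/top0.png

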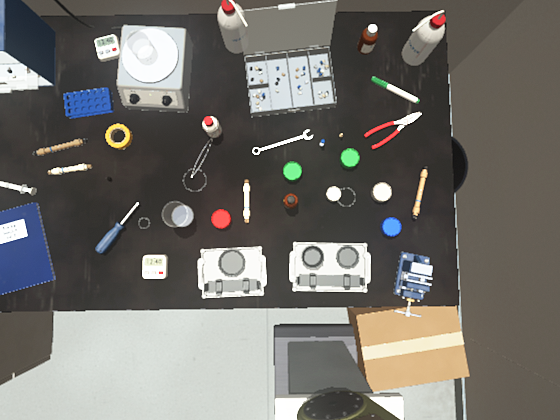

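View pics/scene0.png

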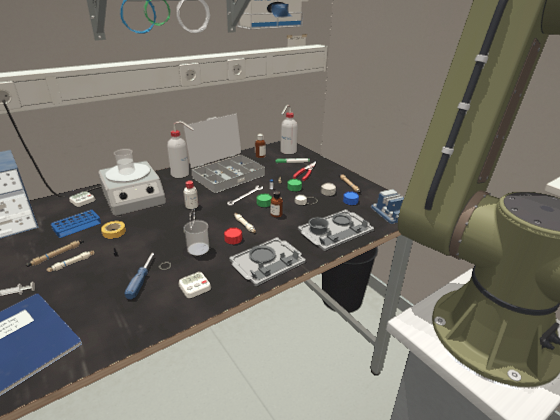

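Top view: the long tray is right (330,267) and the short tray left (232,272). Row candidates are a cream column (247,201), amber bottle (290,201), small white cap (334,194), grey-white cap (382,192) and brown column (421,193). Look-alikes are a brown rod (61,146), a cream rod (70,169), an amber bottle (369,38) and the coloured caps. I'll measure and enlarge the row.

```bash
cat > h.py <<'E'
from cell import manip
import numpy as np,cv2
from scipy.spatial.transform import Rotation as R
def K(p):
    f=210/np.tan(np.radians(p['fovy'])/2); return f
def world(p,u,v,z):
    d=R.from_euler('xyz',p['attitude']).apply([(u-p['cx'])/K(p),(v-p['cy'])/K(p),1]); o=np.array(p['origin'])
    return o+d*(z-o[2])/d[2]
def pix(p,X):
    c=R.from_euler('xyz',p['attitude']).inv().apply(np.array(X)-p['origin']); return c[...,:2]/c[...,2:]*K(p)+[p['cx'],p['cy']]
E
python3 - <<'E'
from h import *
im=cv2.imread('pics/top0.png'); p=manip.camera_params('top')
cv2.imwrite('pics/c1.png',cv2.resize(im[150:310,185:445],None,fx=3,fy=3,interpolation=cv2.INTER_CUBIC))
for n,a,z in [('brownR',[(424,169),(416,216)],8),('cream',[(247,181),(247,222)],8),('brownL',[(36,153),(87,140)],8),('creamL',[(48,171),(91,167)],8),('smallcap',[(334,194)],20),('cap',[(382,192)],26),('bottle',[(290,201)],79),('ltray',[(289,241),(371,243),(371,292),(290,291)],10),('stray',[(198,248),(265,247),(267,296),(201,298)],10)]:
    w=[world(p,*q,z)[:2].round() for q in a]; print(n,w, np.linalg.norm(w[0]-w[1]) if len(w)>1 else '')
E
```

```text
brownR [array([ 718., -232.]), array([ 598., -206.])] 122.78436382536663
cream [array([693., 224.]), array([588., 225.])] 105.00476179678711
brownL [array([774., 769.]), array([806., 638.])] 134.8517704741024
creamL [array([726., 737.]), array([735., 626.])] 111.36426715962351
smallcap [array([655.,   3.])] 
cap [array([ 658., -117.])] 
bottle [array([633., 116.])] 
ltray [array([538., 118.]), array([531., -89.]), array([408., -85.]), array([413., 118.])] 207.1183236703117
stray [array([524., 349.]), array([524., 179.]), array([402., 176.]), array([399., 341.])] 170.0
```

View pics/c1.png

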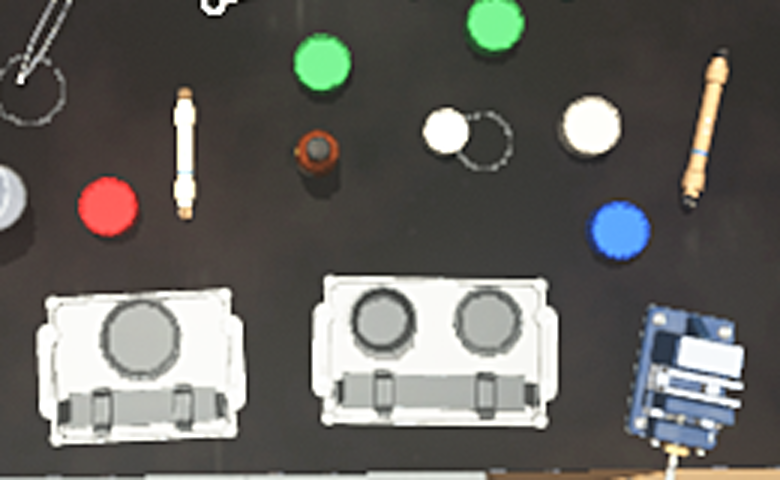

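Crop: only the row parts match. The brown column with dark ends runs (722,52)–(688,207), about 140 mm. The cream column with brown ends is at (184,153), about 112 mm. The smaller white cap is at (446,131), the larger grey-white cap at (591,126) and the amber bottle at (318,150). I'm moving over the area for a closer look.

```bash
cat >> h.py <<'E'
def go(x,y,z,yaw):
    s=manip.read_state(); r=R.from_euler('xyz',s['eef_rot']); y0=s['eef_rot'][2]
    d=r.inv().apply(np.array([x,y,z])-s['eef_pos'])/10
    t=-((np.degrees(yaw-y0)+180)%360-180)/5
    print('shift',d.round(2),'roll',round(t,2),'| at',s['eef_pos'].round(1),'yaw',np.degrees(y0).round(1),'gap',round(s['finger_gap'],1),'F',s['wrist_force'].round(1),'t',s['clock'])
def tele(x,y,z,yawdeg): go(x,y,z,np.radians(yawdeg))
E
python3 -c "
from h import *
tele(470,60,300,0)"
```

```text
shift [ 47.02 -49.13  -8.05] roll 2.87 | at [ 136.5 -532.6  218.9] yaw 14.4 gap 94.2 F [ 0.3 -0.5 -0.2] t 0.1
```

```bash
python3 -m creep '[[1,[10,-10.4,-2],0.5],[1,[20,-21,-4],1],[1,[30,-31.3,-6],2],[1,[47,-49.1,-8],2.87],[1,[47,-49.1,-8],2.87],[1,[47,-49.1,-8],2.87],[1,[47,-49.1,-8],2.87],[1,[47,-49.1,-8],2.87],[1,[47,-49.1,-8],2.87],[1,[47,-49.1,-8],2.87],[1,[47,-49.1,-8],2.87],[1,[47,-49.1,-8],2.87]]' 20; python3 -c "
from h import *
tele(470,60,300,0)"
```

```text
clock: 1.3
eef_pos: [429.2, -11.4, 290.3]
eef_rot: [3.142, -0.0, 0.001]
wrist_force: [1.0, -0.8, 0.3]
finger_gap: 93.6
finger_force: 0.0
shift [ 4.08 -7.14 -0.97] roll 0.01 | at [429.2 -11.4 290.3] yaw 0.0 gap 93.6 F [ 1.  -0.8  0.3] t 1.3
```

```bash
python3 -m creep '[[1,[4,-7,-1],0],[1,[4,-7,-1],0],[1,[4,-7,-1],0],[1,[4,-7,-1],0],[1,[4,-7,-1],0]]'; python3 - <<'E'
from h import *
p=manip.camera_params('wrist'); im=manip.camera('wrist')[:,:,::-1]; tele(470,60,300,0)
np.save('pw.npy',p,allow_pickle=True)
cv2.imwrite('pics/w1.png',im); print(p['origin'],p['attitude'])
E
```

```text
clock: 1.8
eef_pos: [468.3, 55.6, 299.9]
eef_rot: [3.141, 0.0, -0.0]
wrist_force: [1.0, -0.4, 0.0]
finger_gap: 93.7
finger_force: 0.0
shift [ 0.16 -0.45  0.  ] roll -0.01 | at [468.4  55.5 300. ] yaw -0.1 gap 93.9 F [-0.  -0.1  0.5] t 1.85
[549.88671844  55.18223801 465.00867133] [ 2.85569448e+00  9.60892167e-05 -1.57196150e+00]
```

View pics/w1.png

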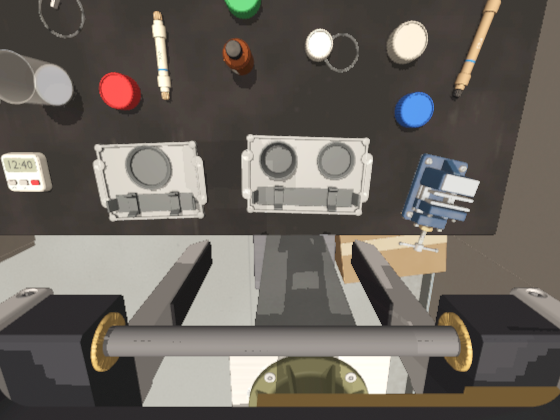

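The wrist picture shows the trays at (150,180) and (306,175). Parts: cream column (161,55), bottle (237,55), small cap (319,45), large cap (407,42) and brown column (477,48). I'll segment for precise numbers.

```bash
python3 - <<'E'
from h import *
w=cv2.imread('pics/w1.png'); pw=np.load('pw.npy',allow_pickle=True).item()
t=cv2.imread('pics/top0.png'); pt=manip.camera_params('top')
# (name,ztop silhouettes mid-height, top-seed, wrist-seed)
def seg(im,s,half):
    u,v=s; x0,y0=max(u-half,0),max(v-half,0); c=im[y0:v+half,x0:u+half]
    m=(c.max(2)>95).astype(np.uint8); n,l,st,ce=cv2.connectedComponentsWithStats(m)
    k=l[v-y0,u-x0]
    pts=np.argwhere(l==k)[:,::-1]+[x0,y0]; return pts
for name,z,st,sw in [('cream',8,(247,201),(162,62)),('smallcap',20,(334,194),(319,44)),('cap',26,(382,192),(407,40)),('brown',8,(420,193),(476,50)),('ltray',10,(300,250),(305,150)),('stray',10,(210,255),(115,160))]:
    for c,im,p,s in(('top',t,pt,st),('wr',w,pw,sw)):
        q=seg(im,s,60 if 'tray' in name and c=='top' else 75 if 'tray' in name else 45)
        W=np.array([world(p,*a,z)[:2] for a in q]); 
        r=cv2.minAreaRect(W.astype(np.float32)); e=np.linalg.eigh(np.cov(W.T))[1][:,1]
        print(name,c,len(q),'mean',W.mean(0).round(1),'rect',np.round(r[0],1),np.round(r[1],1),'ang',round(r[2],1),'pca',np.degrees(np.arctan2(e[1],e[0])).round(1))
a=cv2.resize(w[125:225,85:375],None,fx=2.7,fy=2.7,interpolation=cv2.INTER_CUBIC)
b=cv2.resize(w[0:110,85:505],(783,205),interpolation=cv2.INTER_CUBIC)
cv2.imwrite('pics/w1c.png',np.vstack([b,a]))
E
```

```text
cream top 266 mean [642.3 226.2] rect [643.3 225.6] [ 17.9 110.7] ang 89.7 pca 179.9
cream wr 926 mean [641.9 226. ] rect [639.1 225.9] [ 19.6 105.5] ang 89.5 pca 179.7
smallcap top 205 mean [655.7   3. ] rect [649.1   2.3] [55.2 40.4] ang 7.9 pca -145.4
smallcap wr 901 mean [651.8  -1.5] rect [648.9 -14.1] [76.2 44.2] ang 65.9 pca 55.2
cap top 317 mean [ 659.7 -116.3] rect [ 660.2 -116.9] [49.2 49.1] ang 62.0 pca 112.1
cap wr 1357 mean [ 657.1 -114.6] rect [ 657.2 -114. ] [50.3 53.8] ang 8.0 pca 120.1
brown top 299 mean [ 657.9 -217.9] rect [ 656.1 -217.5] [ 18.9 130.3] ang 75.8 pca 165.8
brown wr 988 mean [ 654.8 -218.7] rect [ 653.6 -218.3] [ 19.3 111.8] ang 75.5 pca 165.2
ltray top 3316 mean [472.1  29.2] rect [473.5  31.4] [176.8 125. ] ang 88.3 pca 89.2
ltray wr 8727 mean [472.   12.5] rect [472.2  16.6] [205.  124.5] ang 88.3 pca 91.5
stray top 3244 mean [463.4 263.8] rect [463.1 264.2] [124.9 174. ] ang 1.5 pca 91.2
stray wr 6776 mean [466.3 272.7] rect [461.9 272. ] [124.6 156.3] ang 2.1 pca 98.0
```

View pics/w1c.png

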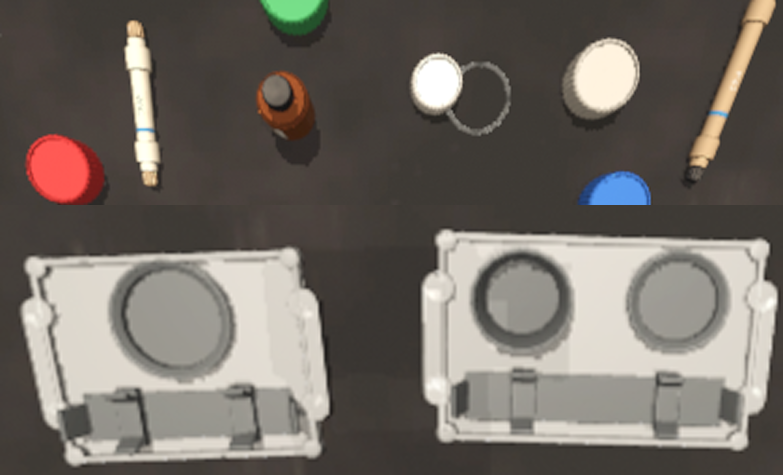

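The enlarged crops confirm the identities. The spare O-ring touches the small cap only on its right side. Now fitting the tray poses from posts and collars in both cameras.

```bash
python3 - <<'E'
from h import *
pw=np.load('pw.npy',allow_pickle=True).item(); pt=manip.camera_params('top')
W=lambda u,v,z: world(pw,85+(u+.5)/2.7-.5,125+(v-205+.5)/2.7-.5,z)[:2]
T=lambda u,v,z: world(pt,185+(u+.5)/3-.5,150+(v+.5)/3-.5,z)[:2]
D=[('L',{'w':[(445,239),(767,248),(739,443),(446,437)],'t':[(327,280),(543,286),(541,424),(324,419)]},{'w':[(521,301,28),(677,302,13)],'t':[(383,320,28),(487,321,13)]}),
('S',{'w':[(36,266),(290,257),(314,451),(75,456)],'t':[(51,300),(229,293),(233,433),(57,440)]},{'w':[(172,320,13)],'t':[(141,339,13)]})]
for n,po,co in D:
    for k,F in(('w',W),('t',T)):
        P=np.array([F(*a,11) for a in po[k]]); e=P[0]-P[1]+P[3]-P[2]
        print(n,k,'centre',P.mean(0).round(1),'yaw',np.degrees(np.arctan2(-e[0],e[1])).round(2),'sides',[np.linalg.norm(P[i]-P[(i+1)%4]).round() for i in range(4)],'collars',[F(*c).round(1) for c in co[k]])
# bottle: cap centre & silhouettes
W2=lambda u,v,z: world(pw,85+(u+.5)*420/783-.5,(v+.5)*110/205-.5,z)[:2]
print('bottle cap',W2(278,91,79),T(318,148,79)); print('smallcap',W2(438,81,20),T(446,131,20)); print('cap',W2(605,75,26),T(591,126,26))
print('brown ends',W2(771,-1,8),W2(695,174,8),T(722,52,8),T(688,207,8)); print('cream',W2(132,24,8),W2(151,181,8),T(184,90,8),T(184,216,8))
E
```

```text
L w centre [471.2  15.3] yaw -1.46 sides [np.float64(182.0), np.float64(115.0), np.float64(177.0), np.float64(116.0)] collars [array([498.9,  60.6]), array([496.4, -28.5])]
L t centre [471.9  18.1] yaw -2.21 sides [np.float64(182.0), np.float64(115.0), np.float64(181.0), np.float64(116.0)] collars [array([499.8,  61.5]), array([497.1, -26.9])]
S w centre [462.2 261.8] yaw 1.55 sides [np.float64(145.0), np.float64(115.0), np.float64(146.0), np.float64(113.0)] collars [array([486.5, 262. ])]
S t centre [463.3 262.5] yaw 1.48 sides [np.float64(150.0), np.float64(116.0), np.float64(147.0), np.float64(116.0)] collars [array([486. , 263.4])]
bottle cap [636.88418769 111.51946654] [637.95627394 114.15210364]
smallcap [656.61407709   2.48436949] [657.1089155    4.58637013]
cap [ 658.89333337 -117.14120285] [ 658.96414707 -116.27712495]
brown ends [ 712.27019659 -238.57712542] [ 593.94973942 -203.58869527] [ 723.56326706 -235.61690221] [ 590.77369077 -201.02840721]
cream [697.06690934 226.92690279] [589.29825403 225.20167732] [696.92805349 226.55275773] [588.91016203 227.20814053]
```

```bash
python3 -c "
from h import *
tele(643,226.3,60,-0.2)"
```

```text
shift [ 17.45 -17.1   24.  ] roll 0.03 | at [468.4  55.5 300. ] yaw -0.1 gap 93.9 F [-0.  -0.1  0.5] t 1.85
```

```bash
python3 -m creep '[[0,[4,-4,4],0],[0,[8,-8,8],0],[0,[12,-12,12],0],[0,[16,-16,18],0],[0,[17.45,-17.1,24],0],[0,[17.45,-17.1,24],0],[0,[17.45,-17.1,24],0],[0,[17.45,-17.1,24],0],[0,[17.45,-17.1,24],0],[0,[17.45,-17.1,24],0]]' 20; python3 - <<'E'
from h import *
tele(643,226.3,17,-0.2); p=manip.camera_params('wrist'); im=manip.camera('wrist')[:,:,::-1].copy()
for q in [(643,226.3,17),(697,226.7,8),(589,226.2,8)]: 
    a=pix(p,q); print(a); cv2.circle(im,tuple(int(i) for i in a),3,(255,0,255),1)
cv2.imwrite('pics/w2.png',im)
E
```

```text
clock: 2.85
eef_pos: [643.9, 226.6, 62.8]
eef_rot: [-3.141, -0.003, -0.001]
wrist_force: [0.1, 0.3, 0.7]
finger_gap: 46.9
finger_force: 0.0
shift [-0.11  0.03  4.58] roll 0.03 | at [643.9 226.6  62.8] yaw -0.0 gap 46.9 F [0.1 0.3 0.7] t 2.85
[281.19142686 235.44888164]
[280.5678517  164.25330726]
[281.41746315 290.47016377]
```

View pics/w2.png

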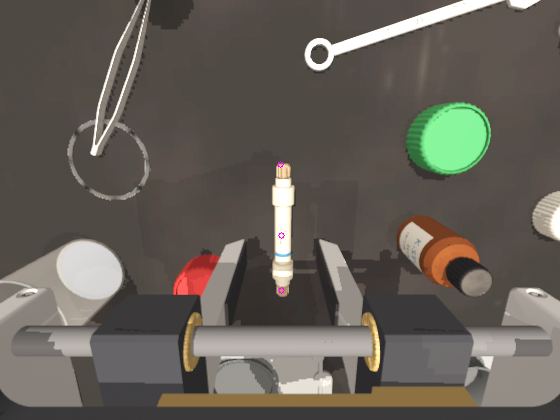

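The marks fall on the column's ends (281,164) and (282,290), so the calibration agrees. Next: descend, grasp and lift.

```bash
python3 -m creep '[[0,[-0.1,0.1,3],0],[0,[-0.1,0.1,4.6],0],[0,[-0.1,0.1,4.6],0],[-1,[-0.1,0.1,4.6],0],[-1,[-0.1,0.1,4.6],0],[-1,[-0.1,0.1,4.6],0],[-1,[-0.1,0.1,4.6],0],[-1,[-0.1,0.1,2.6],0],[-1,[-0.1,0.1,0],0],[-1,[-0.1,0.1,-4],0]]' 25; python3 -c "
from h import *
tele(428.5,261.3,100,91.6)"
```

```text
clock: 3.9
eef_pos: [641.0, 226.1, 98.8]
eef_rot: [3.14, 0.004, 0.0]
wrist_force: [0.9, 0.4, -1.9]
finger_gap: 16.3
finger_force: 25.0
shift [-21.25  -3.53  -0.04] roll -18.32 | at [641.  226.1  98.8] yaw 0.0 gap 16.3 F [ 0.9  0.4 -1.9] t 3.9
```

```bash
python3 -m creep '[[-1,[-21.2,-3.5,0],-18.3],[-1,[-21.2,-3.5,0],-18.3],[-1,[-21.2,-3.5,0],-18.3],[-1,[-21.2,-3.5,0],-18.3],[-1,[-21.2,-3.5,0],-18.3],[-1,[-21.2,-3.5,0],-18.3],[-1,[-21.2,-3.5,0],-18.3],[-1,[-21.2,-3.5,0],-18.3],[-1,[-21.2,-3.5,0],-18.3],[-1,[-21.2,-3.5,0],-18.3],[-1,[-21.2,-3.5,0],-18.3],[-1,[-21.2,-3.5,0],-18.3]]'; python3 -m creep '[[-1,[0,0,0],0],[-1,[0,0,0],0],[-1,[0,0,0],0]]';  python3 - <<'E'
from h import *
tele(428.5,261.3,45,91.6); p=manip.camera_params('wrist'); im=manip.camera('wrist')[:,:,::-1].copy()
s=manip.read_state(); o=s['eef_pos']; a=s['eef_rot'][2]
for d in(56,-56):
    q=pix(p,o+[d*np.cos(a),d*np.sin(a),-7]); print('col end',q); cv2.circle(im,tuple(int(i) for i in q),3,(255,0,255),1)
def tr(c,yaw,x,y,z):
    y0=np.radians(yaw); return [c[0]+x*np.cos(y0)-y*np.sin(y0),c[1]+x*np.sin(y0)+y*np.cos(y0),z]
for x,y,z in[(24,0,13),(-34,62,12),(-34,-62,12),(57,73,11),(57,-73,11),(-57,73,11)]:
    q=pix(p,tr((462.5,262.3),1.6,x,y,z)); cv2.circle(im,tuple(int(i) for i in q),3,(0,255,0),1)
cv2.imwrite('pics/w3.png',im)
E
```

```text
clock: 5.1
eef_pos: [430.1, 261.3, 100.1]
eef_rot: [-3.141, 0.0, 1.599]
wrist_force: [0.4, 0.1, -1.1]
finger_gap: 16.4
finger_force: 25.0
clock: 5.4
eef_pos: [430.2, 261.4, 100.1]
eef_rot: [3.142, -0.0, 1.596]
wrist_force: [0.1, -0.8, -1.5]
finger_gap: 16.5
finger_force: 25.0
shift [-0.   -0.17  5.51] roll -0.03 | at [430.2 261.4 100.1] yaw 91.4 gap 16.5 F [ 0.1 -0.8 -1.5] t 5.4
col end [282.75832933 170.29682187]
col end [282.69727512 329.26828788]
```

View pics/w3.png

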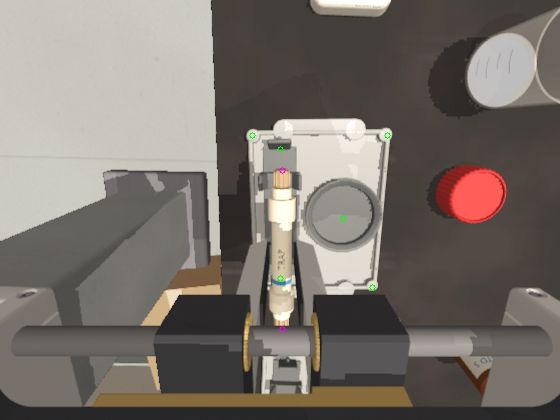

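Image: the column's ends match the marks, the cradle is directly below it, and the tray posts sit on the predicted points. Lowering.

```bash
python3 -m creep '[[-1,[0,-0.17,3],0],[-1,[0,-0.17,5],0],[-1,[0,-0.17,6],0],[-1,[0,-0.17,6.8],0],[-1,[0,-0.17,7.2],0],[-1,[0,-0.17,7.2],0],[-1,[0,-0.17,7.2],0]]'; python3 -c "
from h import *
tele(428.5,261.3,28,91.6)"
```

```text
clock: 6.15
eef_pos: [428.8, 261.5, 28.7]
eef_rot: [3.141, -0.0, 1.597]
wrist_force: [0.4, 0.4, -1.6]
finger_gap: 16.3
finger_force: 25.0
shift [-0.02 -0.03  0.07] roll -0.02 | at [428.8 261.5  28.7] yaw 91.5 gap 16.3 F [ 0.4  0.4 -1.6] t 6.15
```

```bash
python3 -m creep '[[-1,[0,0,0.2],0],[-1,[0,0,0.2],0],[-1,[0,0,0.2],0]]'; python3 -m creep '[[-1,[0,0,0.15],0],[-1,[0,0,0.15],0],[-1,[0,0,0.15],0]]'
```

```text
clock: 6.45
eef_pos: [428.9, 261.7, 27.5]
eef_rot: [3.14, -0.001, 1.597]
wrist_force: [-6.1, -2.8, 15.3]
finger_gap: 16.7
finger_force: 25.0
clock: 6.75
eef_pos: [429.0, 261.8, 27.1]
eef_rot: [3.14, -0.001, 1.597]
wrist_force: [-11.4, -5.0, 31.8]
finger_gap: 17.1
finger_force: 25.0
```

```bash
python3 -m creep '[[-1,[0,0,-0.25],0],[-0.2,[0,0,-0.25],0],[-0.2,[0,0,-0.25],0],[-0.2,[0,0,-0.25],0],[-0.2,[0,0,-0.25],0],[-0.2,[0,0,-3],0],[-0.2,[0,0,-8],0],[0.2,[0,0,-10],0],[0.2,[0,0,-10],0],[0.2,[0,0,-10],0]]';  python3 - <<'E'
from h import *
p=manip.camera_params('wrist'); im=manip.camera('wrist')[:,:,::-1].copy()
tele(659,-116.8,70,0)
tele(656.8,-218.3,70,-14.5)
cv2.imwrite('pics/w4.png',im[100:300,180:420])
E
```

```text
clock: 7.75
eef_pos: [428.3, 261.3, 124.0]
eef_rot: [-3.141, 0.0, 1.597]
wrist_force: [-0.6, 0.5, 0.3]
finger_gap: 55.6
finger_force: 0.0
shift [-38.38  22.1    5.33] roll 18.3 | at [428.  261.1 123.3] yaw 91.5 gap 56.1 F [-0.5 -0.6  0.6] t 7.8
shift [-48.52  21.61   5.34] roll 21.2 | at [428.  261.1 123.3] yaw 91.5 gap 56.1 F [-0.5 -0.6  0.6] t 7.8
```

View pics/w4.png

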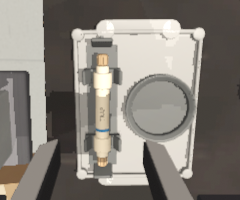

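The short column is seated on both saddles, between the stops (crop: (103,108), ends at rows 52 and 165). Now the large cap.

```bash
python3 -m creep '[[0.5,[-38.4,22.1,0],18.3],[0.5,[-38.4,22.1,0],18.3],[0.5,[-38.4,22.1,0],18.3],[0.5,[-38.4,22.1,0],18.3],[0.5,[-38.4,22.1,0],18.3],[0.5,[-38.4,22.1,0],18.3],[0.5,[-38.4,22.1,0],18.3],[0.5,[-38.4,22.1,0],18.3],[0.5,[-38.4,22.1,0],18.3],[0.5,[-38.4,22.1,0],18.3],[0.5,[-38.4,22.1,3],18.3],[0.5,[-38.4,22.1,3],18.3]]'; python3 -m creep '[[0.5,[0,0,0],0],[0.5,[0,0,0],0]]'; python3 - <<'E'
from h import *
tele(659,-116.8,26,0); p=manip.camera_params('wrist'); im=manip.camera('wrist')[:,:,::-1].copy()
for k,z in((0,26),(1,26),(2,26),(3,26)):
    q=pix(p,[659+24.5*np.cos(k*1.571),-116.8+24.5*np.sin(k*1.571),26]); cv2.circle(im,tuple(int(i) for i in q),3,(0,0,255),1)
cv2.imwrite('pics/w5.png',im)
E
```

```text
clock: 9.0
eef_pos: [657.2, -116.4, 88.7]
eef_rot: [-3.14, 0.009, -0.002]
wrist_force: [-0.2, -0.1, -0.2]
finger_gap: 70.2
finger_force: 0.0
clock: 9.2
eef_pos: [659.9, -116.5, 95.3]
eef_rot: [3.141, -0.001, 0.003]
wrist_force: [-0.6, -0.0, -0.3]
finger_gap: 70.4
finger_force: 0.0
shift [-0.09  0.03  6.93] roll 0.04 | at [ 659.9 -116.5   95.3] yaw 0.2 gap 70.4 F [-0.6 -0.  -0.3] t 9.2
```

View pics/w5.png

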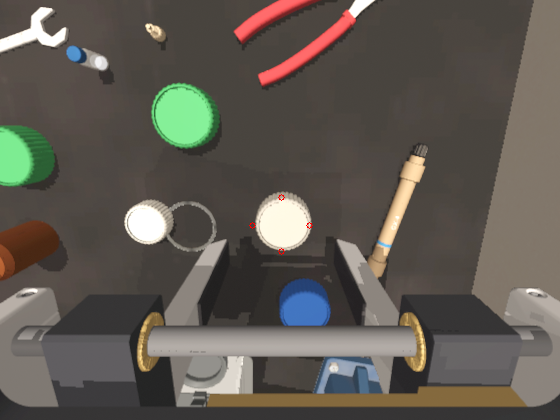

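The grey-white cap disc is at (284,219), so about (661,-118). Descending and grasping.

```bash
python3 -m creep '[[0.5,[0.1,0.18,4],0],[0.5,[0.1,0.18,6.5],0],[0.5,[0.1,0.18,6.9],0],[0.5,[0.1,0.18,6.9],0],[-1,[0.1,0.18,6.9],0],[-1,[0.1,0.18,6.9],0],[-1,[0.1,0.18,6.9],0],[-1,[0.1,0.18,6.9],0],[-1,[0.1,0.18,6.9],0]]' 20;  python3 -c "
from h import *
tele(486.5,263,110,0)"
```

```text
clock: 10.15
eef_pos: [661.1, -118.5, 26.7]
eef_rot: [3.141, -0.002, 0.0]
wrist_force: [-0.1, 0.6, 6.5]
finger_gap: 48.7
finger_force: 20.0
shift [-17.43 -38.16  -8.37] roll 0.0 | at [ 661.1 -118.5   26.7] yaw 0.0 gap 48.7 F [-0.1  0.6  6.5] t 10.15
```

```bash
python3 -m creep '[[-1,[0,0,-4],0],[-1,[0,0,-8.4],0],[-1,[-17.4,-38.2,-8.4],0],[-1,[-17.4,-38.2,-8.4],0],[-1,[-17.4,-38.2,-8.4],0],[-1,[-17.4,-38.2,-8.4],0],[-1,[-17.4,-38.2,-8.4],0],[-1,[-17.4,-38.2,-8.4],0],[-1,[-17.4,-38.2,-8.4],0],[-1,[-17.4,-38.2,-8.4],0],[-1,[-17.4,-38.2,-8.4],0],[-1,[-17.4,-38.2,-8.4],0]]'; python3 -m creep '[[-1,[0,0,0],0],[-1,[0,0,0],0],[-1,[0,0,0],0]]'; python3 - <<'E'
from h import *
tele(486.5,263,32,0); p=manip.camera_params('wrist'); im=manip.camera('wrist')[:,:,::-1].copy()
s=manip.read_state(); o=s['eef_pos']
c=lambda q,col:cv2.circle(im,tuple(int(i) for i in pix(p,q)),3,col,1)
for k in range(8):
    a=k*np.pi/4; d=np.array([np.cos(a),np.sin(a),0]); c(o+24.5*d,(255,0,255)); c(np.array([486.5,263,13])+32.5*d,(0,255,0))
for x,y in[(57,73),(57,-73),(-57,73),(-57,-73)]:
    y0=np.radians(1.6); c(np.array([462.5+x*np.cos(y0)-y*np.sin(y0),262.3+x*np.sin(y0)+y*np.cos(y0),11]),(255,255,0))
cv2.imwrite('pics/w6.png',im)
E
```

```text
clock: 11.35
eef_pos: [485.3, 265.6, 109.8]
eef_rot: [-3.141, -0.0, 0.004]
wrist_force: [-0.2, -0.2, -0.6]
finger_gap: 48.7
finger_force: 20.0
clock: 11.65
eef_pos: [487.0, 262.4, 109.5]
eef_rot: [3.142, 0.0, -0.001]
wrist_force: [-1.1, -0.9, -1.0]
finger_gap: 48.5
finger_force: 20.0
shift [-0.05 -0.06  7.75] roll -0.02 | at [487.  262.4 109.5] yaw -0.1 gap 48.5 F [-1.1 -0.9 -1. ] t 11.65
```

View pics/w6.png

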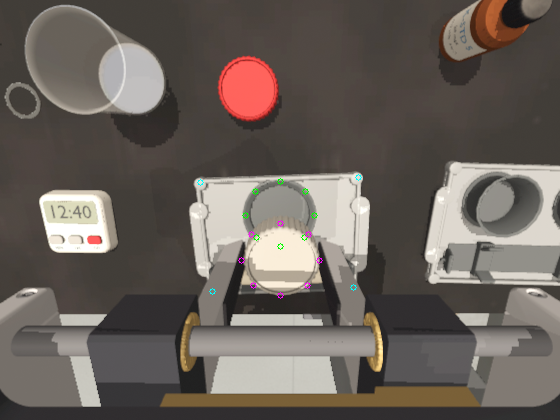

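Green marks fit the collar (280,214) and the cap is centred in the grip. Lowering it in.

```bash
python3 -m creep '[[-1,[0,-0.05,4],0],[-1,[0,-0.05,6],0],[-1,[0,-0.05,7],0],[-1,[0,-0.05,7.6],0],[-1,[0,-0.05,7.8],0],[-1,[0,-0.05,7.8],0],[-1,[0,-0.05,7.8],0]]'
```

```text
clock: 12.4
eef_pos: [486.9, 264.2, 32.4]
eef_rot: [-3.141, -0.001, 0.0]
wrist_force: [0.8, -0.6, 0.4]
finger_gap: 48.5
finger_force: 20.0
```

```bash
python3 -m creep '[[-1,[0,0.05,0.15],0],[-1,[0,0.05,0.15],0],[-1,[0,0.05,0.15],0],[0.1,[0,0.05,0.15],0],[0.4,[0,0.05,0.15],0],[0.4,[0,0.05,0.15],0],[0.4,[0,0.05,0.15],0],[0.4,[0,0.05,-4],0],[0.4,[0,0.05,-8],0],[0.4,[0,0.05,-8],0],[0.4,[0,0.05,-8],0]]'; python3 - <<'E'
from h import *
p=manip.camera_params('wrist'); im=manip.camera('wrist')[:,:,::-1].copy()
c=lambda q,col:cv2.circle(im,tuple(int(i) for i in pix(p,q)),2,col,1)
for k in range(8):
    a=k*np.pi/4; d=np.array([np.cos(a),np.sin(a),0]); c(np.array([486.5,263,30])+24.5*d,(255,0,255)); c(np.array([486.5,263,13])+32.5*d,(0,255,0))
cv2.imwrite('pics/w7.png',im[150:330,180:400])
tele(655,3.5,100,90)
E
```

```text
clock: 13.5
eef_pos: [486.5, 263.5, 111.8]
eef_rot: [-3.141, -0.001, 0.0]
wrist_force: [-0.5, -0.1, 0.1]
finger_gap: 65.3
finger_force: 0.0
shift [16.88 25.99  1.08] roll -18.0 | at [486.1 263.3 110.8] yaw 0.0 gap 65.7 F [ 0.8 -0.2 -0.5] t 13.55
```

View pics/w7.png

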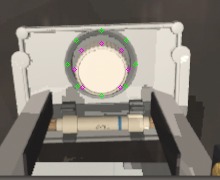

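```bash
python3 -m creep '[[0.3,[17.1,26.1,1],-18],[0.3,[17.1,26.1,1],-18],[0.3,[17.1,26.1,1],-18],[0.3,[17.1,26.1,1],-18],[0.3,[17.1,26.1,1],-18],[0.3,[17.1,26.1,1],-18],[0.3,[17.1,26.1,1],-18],[0.3,[17.1,26.1,1],-18],[0.3,[17.1,26.1,1],-18],[0.3,[17.1,26.1,1],-18],[0.3,[17.1,26.1,1],-18],[0.3,[17.1,26.1,1],-18]]'; python3 -m creep '[[0.3,[0,0,0],0],[0.3,[0,0,0],0],[0.3,[0,0,0],0]]'; python3 - <<'E'
from h import *
tele(658,2,25,90); p=manip.camera_params('wrist'); im=manip.camera('wrist')[:,:,::-1].copy()
c=lambda q,col:cv2.circle(im,tuple(int(i) for i in pix(p,q)),2,col,1)
for k in range(8):
    a=k*np.pi/4; d=np.array([np.cos(a),np.sin(a),0]); c(np.array([658,2,20])+19*d,(0,0,255))
c(np.array([637.5,113,79.]),(0,255,0)); c(np.array([637.5,113,0.]),(0,255,0)); c(np.array([637.5,113,64.]),(0,255,0))
cv2.imwrite('pics/w8.png',im)
E
```

```text
clock: 14.75
eef_pos: [656.9, 2.5, 99.6]
eef_rot: [-3.139, -0.0, 1.573]
wrist_force: [-0.2, 0.9, 0.3]
finger_gap: 60.9
finger_force: 0.0
clock: 15.05
eef_pos: [657.4, 2.6, 101.2]
eef_rot: [-3.141, -0.0, 1.57]
wrist_force: [-0.3, 0.2, 1.3]
finger_gap: 61.0
finger_force: 0.0
shift [-0.06  0.06  7.62] roll -0.01 | at [657.4   2.6 101.2] yaw 89.9 gap 61.0 F [-0.3  0.2  1.3] t 15.05
```

View pics/w8.png

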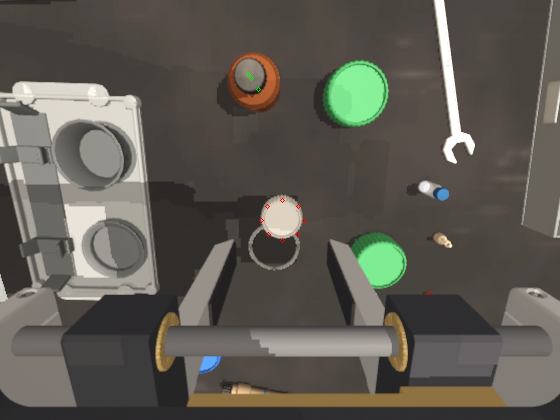

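The small cap disc is at (282,216), about 2 mm further in +y than the marks. The bottle cap (251,75) falls on its mark. Grasping the small cap.

```bash
python3 -m creep '[[0.3,[0.15,0.05,4],0],[0.3,[0.15,0.05,6.5],0],[0.3,[0.15,0.05,7.6],0],[0.3,[0.15,0.05,7.6],0],[-1,[0.15,0.05,7.6],0],[-1,[0.15,0.05,7.6],0],[-1,[0.15,0.05,7.6],0],[-1,[0.15,0.05,7.6],0],[-1,[0.15,0.05,7.6],0]]' 15;  python3 -c "
from h import *
tele(496.8,-28.5,80,90)"
```

```text
clock: 16.0
eef_pos: [658.6, 4.0, 26.7]
eef_rot: [3.14, 0.0, 1.571]
wrist_force: [-0.6, 0.0, 7.0]
finger_gap: 37.3
finger_force: 15.0
shift [ -3.25 -16.17  -5.36] roll 0.0 | at [658.6   4.   26.7] yaw 90.0 gap 37.3 F [-0.6  0.   7. ] t 16.0
```

```bash
python3 -m creep '[[-1,[0,0,-3],0],[-1,[0,0,-5.4],0],[-1,[-3.25,-16.2,-5.4],0],[-1,[-3.25,-16.2,-5.4],0],[-1,[-3.25,-16.2,-5.4],0],[-1,[-3.25,-16.2,-5.4],0],[-1,[-3.25,-16.2,-5.4],0],[-1,[-3.25,-16.2,-5.4],0],[-1,[-3.25,-16.2,-5.4],0]]'; python3 - <<'E'
from h import *
tele(496.8,-28.5,31,90); p=manip.camera_params('wrist'); im=manip.camera('wrist')[:,:,::-1].copy()
c=lambda q,col:cv2.circle(im,tuple(int(i) for i in pix(p,q)),2,col,1)
o=manip.read_state()['eef_pos']
for k in range(8):
    a=k*np.pi/4; d=np.array([np.cos(a),np.sin(a),0]); c(np.array([496.8,-28.5,13])+27.5*d,(0,255,0)); c(np.array([499.3,61.0,28])+26*d,(0,255,0)); c(o+[0,0,-6]+19*d,(255,0,255))
cv2.imwrite('pics/w9.png',im)
E
```

```text
clock: 16.9
eef_pos: [497.1, -28.4, 79.7]
eef_rot: [3.141, 0.0, 1.571]
wrist_force: [0.8, 0.6, -0.8]
finger_gap: 37.6
finger_force: 15.0
shift [-0.01 -0.04  4.87] roll 0.01 | at [497.1 -28.4  79.7] yaw 90.0 gap 37.6 F [ 0.8  0.6 -0.8] t 16.9
```

View pics/w9.png

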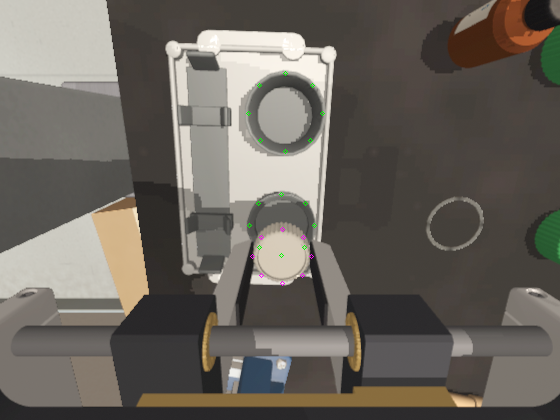

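Both collars lie on their marks. Lowering the small cap.

```bash
python3 -m creep '[[-1,[0,0,3],0],[-1,[0,0,4.2],0],[-1,[0,0,4.7],0],[-1,[0,0,4.9],0],[-1,[0,0,4.9],0],[-1,[0,0,4.9],0]]'; python3 -m creep '[[-1,[0,0,0.1],0],[-1,[0,0,0.1],0],[-0.3,[0,0,0.1],0],[0.15,[0,0,0.1],0],[0.15,[0,0,0.1],0],[0.15,[0,0,0.1],0],[0.15,[0,0,-4],0],[0.15,[0,0,-9],0],[0.15,[0,0,-9],0],[0.15,[0,0,-9],0]]'; python3 - <<'E'
from h import *
tele(637.5,113,130,90); p=manip.camera_params('wrist'); im=manip.camera('wrist')[:,:,::-1].copy()
cv2.imwrite('pics/w10.png',im[150:350,150:400])
E
```

```text
clock: 17.55
eef_pos: [496.6, -28.5, 31.2]
eef_rot: [3.141, 0.0, 1.571]
wrist_force: [-0.3, -0.5, 0.1]
finger_gap: 37.5
finger_force: 15.0
clock: 18.55
eef_pos: [496.2, -28.5, 121.0]
eef_rot: [3.14, 0.0, 1.571]
wrist_force: [0.1, 0.4, -0.6]
finger_gap: 54.2
finger_force: 0.0
shift [14.15 14.13 -0.88] roll 0.0 | at [496.2 -28.5 121. ] yaw 90.0 gap 54.2 F [ 0.1  0.4 -0.6] t 18.55
```

View pics/w10.png

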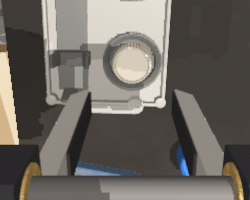

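```bash
python3 -m creep '[[0.15,[14.1,14.1,0],0],[0.15,[14.1,14.1,0],0],[0.15,[14.1,14.1,0],0],[0.15,[14.1,14.1,0],0],[0.15,[14.1,14.1,0],0],[0.15,[14.1,14.1,0],0],[0.15,[14.1,14.1,0],0]]'; python3 - <<'E'
from h import *
tele(637.5,113,50,90); p=manip.camera_params('wrist'); im=manip.camera('wrist')[:,:,::-1].copy()
c=lambda q,col:cv2.circle(im,tuple(int(i) for i in pix(p,q)),2,col,1)
for k in range(8):
    a=k*np.pi/4; d=np.array([np.cos(a),np.sin(a),0]); c(np.array([637.5,113,79])+10*d,(0,255,0)); c(np.array([637.5,113,60])+18*d,(255,0,255))
cv2.imwrite('pics/w11.png',im[120:400,130:430])
E
```

```text
clock: 19.3
eef_pos: [636.1, 111.7, 119.4]
eef_rot: [-3.139, 0.0, 1.571]
wrist_force: [0.1, -0.0, 0.9]
finger_gap: 54.2
finger_force: 0.0
shift [0.13 0.16 6.94] roll -0.0 | at [636.1 111.7 119.4] yaw 90.0 gap 54.2 F [ 0.1 -0.   0.9] t 19.3
```

View pics/w11.png

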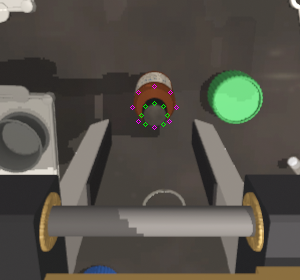

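I count 15 views, one over the limit of 14, so I'll view no more and check numerically from here. The last view shows the bottle centred on its marks between the fingers, so I'll grasp it.

```bash
python3 -m creep '[[0.15,[0.1,0.1,3.5],0],[0.15,[0.1,0.1,6.5],0],[0.15,[0.1,0.1,6.9],0],[0.15,[0.1,0.1,6.9],0],[-1,[0.1,0.1,6.9],0],[-1,[0.1,0.1,6.9],0],[-1,[0.1,0.1,6.9],0],[-1,[0.1,0.1,6.9],0],[-1,[0.1,0.1,6.9],0]]' 25;  python3 -c "
from h import *
tele(499.3,61,110,90)"
```

```text
clock: 20.25
eef_pos: [638.6, 113.6, 53.0]
eef_rot: [3.14, -0.0, 1.571]
wrist_force: [-1.4, -1.2, 6.8]
finger_gap: 35.5
finger_force: 25.0
shift [ -5.25 -13.92  -5.73] roll 0.0 | at [638.6 113.6  53. ] yaw 90.0 gap 35.5 F [-1.4 -1.2  6.8] t 20.25
```

```bash
python3 -m creep '[[-1,[0,0,-3],0],[-1,[0,0,-5.7],0],[-1,[-5.25,-13.9,-5.7],0],[-1,[-5.25,-13.9,-5.7],0],[-1,[-5.25,-13.9,-5.7],0],[-1,[-5.25,-13.9,-5.7],0],[-1,[-5.25,-13.9,-5.7],0],[-1,[-5.25,-13.9,-5.7],0],[-1,[-5.25,-13.9,-5.7],0],[-1,[-5.25,-13.9,-5.7],0]]';  python3 -c "
from h import *
tele(499.3,61,60,90)"
```

```text
clock: 21.25
eef_pos: [499.6, 61.2, 108.4]
eef_rot: [3.142, -0.0, 1.571]
wrist_force: [1.4, 0.0, -0.5]
finger_gap: 35.4
finger_force: 25.0
shift [-0.02 -0.03  4.84] roll 0.01 | at [499.6  61.2 108.4] yaw 90.0 gap 35.4 F [ 1.4  0.  -0.5] t 21.25
```

```bash
python3 -m creep '[[-1,[0,0,2.5],0],[-1,[0,0,3.6],0],[-1,[0,0,4.4],0],[-1,[0,0,4.9],0],[-1,[0,0,4.9],0],[-1,[0,0,4.9],0]]'; python3 -m creep '[[-1,[0,0,0.2],0],[-1,[0,0,0.2],0],[-1,[0,0,0.2],0]]'
```

```text
clock: 21.85
eef_pos: [499.3, 61.0, 60.0]
eef_rot: [3.141, -0.0, 1.571]
wrist_force: [-0.2, -0.2, -0.2]
finger_gap: 35.5
finger_force: 25.0
clock: 22.15
eef_pos: [499.1, 61.0, 57.7]
eef_rot: [3.141, -0.0, 1.571]
wrist_force: [0.2, 0.5, -0.6]
finger_gap: 35.4
finger_force: 25.0
```

```bash
python3 -m creep '[[-1,[0,0,0.1],0],[-1,[0,0,0.1],0],[-0.2,[0,0,0.1],0],[0.15,[0,0,0.1],0],[0.15,[0,0,0.1],0],[0.15,[0,0,0.1],0],[0.15,[0,0,-4],0],[0.15,[0,0,-8],0],[0.15,[0,0,-8],0],[0.15,[0,0,-8],0]]'; python3 -c "
from h import *
tele(656.8,-218.3,100,-14.5)"
```

```text
clock: 23.15
eef_pos: [499.2, 61.0, 137.8]
eef_rot: [3.14, -0.0, 1.571]
wrist_force: [-0.1, -1.3, -0.3]
finger_gap: 53.8
finger_force: 0.0
shift [-27.93  15.75   3.8 ] roll 20.9 | at [499.2  61.  137.8] yaw 90.0 gap 53.8 F [-0.1 -1.3 -0.3] t 23.15
```

```bash
python3 -m creep '[[0,[-27.9,15.7,0],20.9],[0,[-27.9,15.7,0],20.9],[0,[-27.9,15.7,0],20.9],[0,[-27.9,15.7,0],20.9],[0,[-27.9,15.7,0],20.9],[0,[-27.9,15.7,0],20.9],[0,[-27.9,15.7,0],20.9],[0,[-27.9,15.7,0],20.9],[0,[-27.9,15.7,0],20.9],[0,[-27.9,15.7,0],20.9],[0,[-27.9,15.7,0],20.9],[0,[-27.9,15.7,0],20.9]]'; python3 -m creep '[[0,[0,0,0],1],[0,[0,0,0],1],[0,[0,0,0],0.2],[0,[0,0,0],0.2]]'; python3 - <<'E'
from h import *
p=manip.camera_params('wrist'); im=manip.camera('wrist')[:,:,::-1].copy(); cv2.imwrite('pics/w12.png',im)
tele(656.8,-218.3,60,-14.5)
def segw(p,im,seed,z):
    m=(im.max(2)>100).astype(np.uint8); l=cv2.connectedComponents(m)[1]; u,v=seed
    k=l[v,u]; q=np.argwhere(l==k)[:,::-1]; W=np.array([world(p,*a,z)[:2] for a in q]); e=np.linalg.eigh(np.cov(W.T))[1][:,1]
    t=(W-W.mean(0))@e; r=cv2.minAreaRect(W.astype(np.float32)); print(k,len(q),W.mean(0).round(1),'rect',np.round(r[0],1),np.round(r[1],1),np.degrees(np.arctan2(e[1],e[0])).round(1),q.min(0),q.max(0))
s=pix(p,np.array([656.8,-218.3,12.])).round().astype(int); print(s); segw(p,im,s,9)
for n,c in(('ends',[(656.8+71*np.cos(-.253),-218.3+71*np.sin(-.253),8),(656.8-71*np.cos(-.253),-218.3-71*np.sin(-.253),8)]),):
    print(n,pix(p,np.array(c)))
E
```

```text
clock: 24.35
eef_pos: [655.5, -217.8, 135.1]
eef_rot: [-3.141, 0.003, -0.235]
wrist_force: [-0.2, -0.2, -0.4]
finger_gap: 47.0
finger_force: 0.0
clock: 24.75
eef_pos: [655.8, -217.8, 136.2]
eef_rot: [-3.141, 0.002, -0.242]
wrist_force: [0.5, -0.8, 0.2]
finger_gap: 47.2
finger_force: 0.0
shift [0.12 0.02 7.65] roll 0.09 | at [ 655.8 -217.9  136.5] yaw -14.1 gap 46.8 F [ 0.3 -0.2  0.1] t 24.8
[281 206]
8 1679 [ 663.2 -219.9] rect [ 660.9 -219.6] [ 17.1 132.8] 165.5 [273 135] [290 259]
ends [[281.65800387 134.66166082]
 [280.35299819 265.89648393]]
```

```bash
python3 - <<'E'
from h import *
im=cv2.imread('pics/w12.png')
for a,b in((118,150),(245,285)): print([(r,int(im[r,276:288].max()),int(im[r,276:288,2].mean()-im[r,276:288,0].mean())) for r in range(a,b,1)])
p=manip.camera_params('wrist')
for r in(131,134,265,270): print(r,world(p,281,r,9)[:2])
E
```

```text
[(118, 91, 13), (119, 91, 13), (120, 91, 13), (121, 91, 13), (122, 91, 13), (123, 91, 13), (124, 91, 13), (125, 91, 13), (126, 91, 13), (127, 91, 14), (128, 91, 14), (129, 91, 15), (130, 92, 14), (131, 91, 14), (132, 91, 13), (133, 91, 12), (134, 91, 10), (135, 124, 13), (136, 153, 16), (137, 160, 18), (138, 160, 19), (139, 160, 19), (140, 160, 18), (141, 161, 18), (142, 164, 18), (143, 168, 18), (144, 141, 14), (145, 172, 45), (146, 251, 79), (147, 255, 69), (148, 255, 69), (149, 255, 69)]
[(245, 218, 75), (246, 218, 76), (247, 218, 76), (248, 218, 76), (249, 218, 76), (250, 218, 76), (251, 218, 76), (252, 217, 75), (253, 217, 73), (254, 213, 66), (255, 214, 66), (256, 218, 66), (257, 217, 63), (258, 188, 48), (259, 119, 15), (260, 91, 10), (261, 94, 10), (262, 93, 10), (263, 93, 10), (264, 91, 10), (265, 97, 9), (266, 82, 8), (267, 66, 7), (268, 67, 7), (269, 66, 7), (270, 66, 7), (271, 66, 7), (272, 67, 7), (273, 67, 7), (274, 66, 8), (275, 67, 8), (276, 70, 8), (277, 70, 8), (278, 73, 8), (279, 74, 8), (280, 75, 9), (281, 76, 9), (282, 76, 9), (283, 76, 10), (284, 75, 9)]
131 [ 729.10347242 -236.5404392 ]
134 [ 726.36422776 -235.85179019]
265 [ 589.49045817 -201.44157905]
270 [ 583.4970321  -199.93482537]
```

```bash
python3 -m creep '[[0,[0.1,0,4],0.1],[0,[0.1,0,8],0.1],[0,[0.1,0,10.5],0.1],[0,[0.1,0,11.8],0.1],[0,[0.1,0,11.8],0.1],[0,[0.1,0,11.8],0.1]]'; python3 -c "
from h import *
tele(656.8,-218.3,17,-14.5)"
```

```text
clock: 25.4
eef_pos: [657.7, -218.4, 20.8]
eef_rot: [3.141, -0.002, -0.255]
wrist_force: [-0.0, -0.3, -0.3]
finger_gap: 47.1
finger_force: 0.0
shift [-0.09  0.01  0.38] roll -0.02 | at [ 657.7 -218.4   20.8] yaw -14.6 gap 47.1 F [-0.  -0.3 -0.3] t 25.4
```

```bash
python3 -m creep '[[0,[-0.05,0,0.2],0],[0,[-0.05,0,0.2],0],[-1,[-0.05,0,0.2],0],[-1,[-0.05,0,0.2],0],[-1,[-0.05,0,0.2],0],[-1,[-0.05,0,0.2],0],[-1,[-0.05,0,0.2],0]]' 25; python3 -m creep '[[-1,[0,0,-4],0],[-1,[0,0,-9],0],[-1,[0,0,-9],0],[-1,[0,0,-9],0]]'; python3 -c "
from h import *
tele(438,17.8,110,88.3)"
```

```text
clock: 26.1
eef_pos: [656.6, -218.1, 17.6]
eef_rot: [-3.142, -0.0, -0.255]
wrist_force: [0.7, 0.7, 0.8]
finger_gap: 16.2
finger_force: 25.0
clock: 26.5
eef_pos: [656.9, -218.2, 108.5]
eef_rot: [3.141, -0.002, -0.255]
wrist_force: [-0.9, 0.3, -2.3]
finger_gap: 16.1
finger_force: 25.0
shift [-27.14 -17.31  -0.2 ] roll -20.58 | at [ 656.9 -218.2  108.5] yaw -14.6 gap 16.1 F [-0.9  0.3 -2.3] t 26.5
```

```bash
python3 -m creep '[[-1,[-5,-2,-2],-2],[-1,[-27.1,-17.3,-2],-20.6],[-1,[-27.1,-17.3,-2],-20.6],[-1,[-27.1,-17.3,-2],-20.6],[-1,[-27.1,-17.3,-2],-20.6],[-1,[-27.1,-17.3,-2],-20.6],[-1,[-27.1,-17.3,-2],-20.6],[-1,[-27.1,-17.3,-2],-20.6],[-1,[-27.1,-17.3,-2],-20.6],[-1,[-27.1,-17.3,-2],-20.6],[-1,[-27.1,-17.3,-2],-20.6],[-1,[-27.1,-17.3,-2],-20.6]]'; python3 -m creep '[[-1,[0,0,0],-1],[-1,[0,0,0],-1],[-1,[0,0,0],-0.5],[-1,[0,0,0],-0.5]]'; python3 -c "
from h import *
tele(438,17.8,50,88.3)"
```

```text
clock: 27.7
eef_pos: [437.2, 17.7, 126.2]
eef_rot: [-3.139, -0.0, 1.549]
wrist_force: [0.8, 0.2, -0.7]
finger_gap: 16.2
finger_force: 25.0
clock: 28.1
eef_pos: [437.6, 17.7, 126.8]
eef_rot: [-3.14, -0.0, 1.583]
wrist_force: [0.5, -0.2, -1.2]
finger_gap: 16.1
finger_force: 25.0
shift [0.01 0.05 7.68] roll 0.48 | at [437.6  17.7 126.8] yaw 90.7 gap 16.1 F [ 0.5 -0.2 -1.2] t 28.1
```

```bash
python3 -m creep '[[-1,[0,0,3],0.5],[-1,[0,0.05,6],0.5],[-1,[0,0.05,7.5],0.5],[-1,[0,0.05,8.5],0.5],[-1,[0,0.05,9.2],0.5],[-1,[0,0.05,9.5],0.5],[-1,[0,0.05,9.5],0.5],[-1,[0,0.05,9.5],0.5]]'; python3 -c "
from h import *
tele(438,17.8,29.6,88.3)"
```

```text
clock: 28.9
eef_pos: [438.9, 17.7, 33.1]
eef_rot: [3.141, -0.0, 1.543]
wrist_force: [0.5, 0.2, -1.1]
finger_gap: 16.2
finger_force: 25.0
shift [ 0.01 -0.09  0.35] roll 0.02 | at [438.9  17.7  33.1] yaw 88.4 gap 16.2 F [ 0.5  0.2 -1.1] t 28.9
```

```bash
python3 -m creep '[[-1,[0,-0.05,0.2],0],[-1,[0,-0.05,0.3],0],[-1,[0,-0.05,0.3],0],[-1,[0,-0.05,0.3],0]]'; python3 -c "
from h import *
tele(438,17.8,29.6,88.3)"
```

```text
clock: 29.3
eef_pos: [438.0, 17.7, 29.6]
eef_rot: [3.142, 0.0, 1.543]
wrist_force: [-1.0, 0.2, -1.2]
finger_gap: 16.3
finger_force: 25.0
shift [ 0.01 -0.    0.  ] roll 0.02 | at [438.   17.7  29.6] yaw 88.4 gap 16.3 F [-1.   0.2 -1.2] t 29.3
```

Lowering 1 mm more to feel contact, then release and retreat.

```bash
python3 -m creep '[[-1,[0,0,0.15],0],[-1,[0,0,0.15],0],[-1,[0,0,0.15],0]]'; python3 -m creep '[[-0.6,[0,0,0],0],[-0.3,[0,0,0],0],[-0.3,[0,0,0],0],[-0.3,[0,0,0],0],[-0.3,[0,0,-3],0],[-0.3,[0,0,-8],0],[-0.3,[0,0,-13],0],[0,[0,0,-18],0],[0,[0,0,-20],0],[0,[0,0,-20],0],[0,[0,0,-20],0]]'; python3 -c "
from h import *
tele(300,-300,250,88.4)"
```

```text
clock: 29.6
eef_pos: [438.2, 17.7, 29.3]
eef_rot: [3.141, 0.0, 1.543]
wrist_force: [-9.9, 0.1, 24.1]
finger_gap: 16.3
finger_force: 25.0
clock: 30.7
eef_pos: [437.7, 17.7, 227.2]
eef_rot: [-3.141, -0.0, 1.543]
wrist_force: [0.1, -0.1, -0.6]
finger_gap: 46.7
finger_force: 0.0
shift [-32.15 -12.87  -2.27] roll -0.0 | at [437.7  17.7 227.2] yaw 88.4 gap 46.7 F [ 0.1 -0.1 -0.6] t 30.7
```

```bash
python3 -m creep '[[0,[-32,-12.8,-2],0],[0,[-32,-12.8,-2],0],[0,[-32,-12.8,-2],0],[0,[-32,-12.8,-2],0],[0,[-32,-12.8,-2],0],[0,[-32,-12.8,-2],0],[0,[-32,-12.8,-2],0],[0,[-32,-12.8,-2],0],[0,[-32,-12.8,-2],0],[0,[-32,-12.8,-2],0],[0,[-32,-12.8,-2],0]]'; python3 - <<'E'
from h import *
t=manip.camera('top')[:,:,::-1].copy(); cv2.imwrite('pics/top1.png',t); t0=cv2.imread('pics/top0.png'); p=manip.camera_params('top')
L=((472,16.8),-1.7);S=((462.5,262.3),1.6)
def tr(f,x,y):
    c,a=f;a=np.radians(a); return np.array([c[0]+x*np.cos(a)-y*np.sin(a),c[1]+x*np.sin(a)+y*np.cos(a)])
def inv(f,w):
    c,a=f;a=np.radians(a);d=w-np.array(c); return np.array([d[0]*np.cos(a)+d[1]*np.sin(a),-d[0]*np.sin(a)+d[1]*np.cos(a)])
df=np.abs(t.astype(int)-t0).max(2)>40
for n,f,x,y,z,r in[('bottle',L,26,45,75,24),('scap',L,26,-45,24,24),('lcap',S,24,0,30,30)]:
    w=tr(f,x,y); 
    q=np.array([[u,v] for u in range(150,420) for v in range(200,310) if df[v,u]]); W=np.array([world(p,*a,z)[:2] for a in q]); m=np.linalg.norm(W-w,axis=1)<r
    W=W[m]; c,rr=cv2.minEnclosingCircle(W.astype(np.float32)); print(n,m.sum(),'tray mean',inv(f,W.mean(0)).round(1),'circ',inv(f,np.array(c)).round(1),round(rr,1),'want',x,y)
for n,f,l in[('long',L,71),('short',S,56)]:
    q=np.array([[u,v] for u in range(150,420) for v in range(230,310) if df[v,u]]); W=np.array([inv(f,world(p,*a,24)[:2]) for a in q]); m=(abs(W[:,0]+34)<13)&(abs(W[:,1])<80); W=W[m]
    r=cv2.minAreaRect(W.astype(np.float32)); print(n,m.sum(),W.mean(0).round(1),'y',W.min(0).round(),W.max(0).round(),np.round(r[2],1))
n,l,st,ce=cv2.connectedComponentsWithStats(df[:300].astype(np.uint8))
print([(st[i][4],ce[i].round()) for i in range(1,n) if st[i][4]>8])
E
```

```text
clock: 31.8
eef_pos: [301.5, -297.6, 247.6]
eef_rot: [-3.141, -0.001, 1.544]
wrist_force: [-1.0, 0.1, -0.1]
finger_gap: 47.0
finger_force: 0.0
bottle 214 tray mean [26.6 49.6] circ [23.8 49.2] 22.0 want 26 45
scap 202 tray mean [ 25.4 -42.5] circ [ 25.7 -42.5] 20.5 want 26 -45
lcap 301 tray mean [22.1 -2.1] circ [22.3 -1.5] 26.2 want 24 0
long 366 [-34.3   2.5] y [-44. -68.] [-25.  75.] 0.9
short 283 [-33.6   1.1] y [-44. -57.] [-24.  57.] 89.8
[(np.int32(302), array([420., 192.])), (np.int32(261), array([246., 201.])), (np.int32(319), array([382., 191.])), (np.int32(186), array([333., 193.])), (np.int32(119), array([290., 199.])), (np.int32(208), array([312., 257.])), (np.int32(202), array([348., 257.])), (np.int32(299), array([232., 264.])), (np.int32(9), array([314., 267.])), (np.int32(366), array([329., 281.])), (np.int32(283), array([232., 286.]))]
```

All parts are in place to within a few mm, and the before/after difference shows nothing else moved. Handing in.

```bash
python3 -c "
from cell import manip
print(manip.sign_off())"
```

```text
the job is handed in; nothing more can be done
None
```

Both kits are made up and handed in at about 32 s; the final top picture puts every part within about 5 mm of its place, and the beaker, spanner and timer unmoved, but I viewed 15 pictures (limit 14) and sign-off returned no verdict.

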